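# Find the tin that rattles and hold it out over the bench block

### The job

Three closed tins stand in a row and one of them has a heavy loose slug in it. Going from left to right, pick up each tin in turn, shake it by rocking it end to end (tip it some 20 to 30 degrees), and set it gently back upright where it stood before taking the next; when all three have been shaken, hold the one that rattles out level above the middle of the steel bench block, raised at least a hand's breadth (10 cm) above the worktop and not above 30 cm, and finish still holding it there (if the last one is the rattling one it need not be put back first). Leave the other tools on the bench undisturbed.

Things in the scene. Friction and masses are not known exactly. Their poses are not given: they have to be found in the camera images.
- tin_left_center (a point): LEFT of three like tins: flat hinged tin with a yellow lid, 59 mm (its x) by 81 mm (its y) by 26 mm high, fastened shut. Point: its centre, 13 mm above its underside; x runs across it (grip it there from above, 59 mm wide; the lid's 6 mm skirt at the top stands out 1 mm all round), y along it, z up. It stands on a cork mat 3 mm thick.
- tin_middle_center (a point): MIDDLE of three like tins: flat hinged tin with a yellow lid, 59 mm (its x) by 81 mm (its y) by 26 mm high, fastened shut. Point: its centre, 13 mm above its underside; x runs across it (grip it there from above, 59 mm wide; the lid's 6 mm skirt at the top stands out 1 mm all round), y along it, z up. It stands on a cork mat 3 mm thick.
- tin_right_center (a point): RIGHT of three like tins: flat hinged tin with a yellow lid, 59 mm (its x) by 81 mm (its y) by 26 mm high, fastened shut. Point: its centre, 13 mm above its underside; x runs across it (grip it there from above, 59 mm wide; the lid's 6 mm skirt at the top stands out 1 mm all round), y along it, z up. It stands on a cork mat 3 mm thick.
- tin_left: The left tin, origin at the centre of its underside. In one of the three (another each time) a loose slug of 250 g slides: 50 mm along the tin's y axis, 8 mm along x. It slides to the low end when the tin is tipped 0.4 rad about x, and stays there when level again: the torque on the tool then differs by 0.12 N m between the two ends.
- tin_middle: The middle tin, origin at the centre of its underside. The two tins without the ball hold only a thin 10 g felt disc: tipping them to and fro shifts nothing that can be felt. A brief linear shake alone is hard to feel; rocking end to end is the surest way, read once the arm has stood still for 0.4 s.
- tin_right: The right tin, origin at the centre of its underside. Empty, each tin weighs between 0.21 and 0.60 kg, at random, so that weight does not tell which one holds the slug; nor does its look.
- block_top (a point): centre of the top face of the square steel bench block, 75 x 75 x 16 mm, fixed on the worktop; its top is 16 mm above the worktop. The tin is to be held out above it. A lamp shade hangs 0.31 m above the worktop behind the block and the left tin (x over 0.69, y -0.07 to 0.36): rock the left tin nearer to the robot, clear of it.
- loupe: small black eye loupe, 22 x 51 x 26 mm, a bystander beyond the tins; origin at the centre of its underside. Leave it where it lies.
- pliers: pliers with red handles lying flat, 147 x 49 x 10 mm, a bystander to the left; origin at the centre of its underside. Leave it where it lies.
- graver: graver, a thin hand tool with black handle, 15 x 132 x 15 mm, a bystander beyond the tins on the right; origin at the centre of its underside. Leave it where it lies.

How it is judged:
By the outcome, as a careful person would: the job done as asked, in the order asked, and still so for the second after the job is handed in, while the arm keeps its last pose, push and grip.
It also fails if it takes over 72 s, if anything falls off the work surface, if the arm or the gripper's body presses on something with over 40 N, if the wrist force passes 120 N, or if a joint passes its speed limit or range.

### The arm

A 6-joint arm with a two-finger parallel gripper is mounted at the origin on a cart in front of the work surface, level with it; the furniture and walls round the work are solid. World frame = base frame: x ahead of the robot, y to its left, z up, the work surface at z = 0. Lengths are in mm, angles in rad, forces in N, time in s.
With the tool pointing down it reaches from about 275 to 725 mm from the base axis. Payload 15.9 kg.
Tool frame: the origin (TCP) lies at the very end of the fingers, on their centre line; the grasp point (between the pads) lies 19 mm behind it; z points along the fingers, y is the line along which they close (so a half turn about z gives the same grasp; the last joint's range is limited). The gripper opens to 85 mm and grips with 20 to 120 N. Pads are 22 mm wide; open, the fingers measure 114 mm over their backs; the gripper's body (76 mm by 85 mm) begins 54 mm behind the grasp point. The pads swing forward as they close: fully open they stand 13 mm farther back than shut.
Start: joints at [-1.285, 0.213, -0.034, 1.323, 0, 1.571], TCP at [140.957, -479.705, 231.306] pointing down, gripper open.
Joint ranges: [-2.98, 2.98], [-0.74, 1.72], [-1.14, 1.35], [-2.1, 2.04], [-1.57, 1.44], [-3.14, 3.14]. Speed limits (rad/s): [1.89, 1.89, 2.39, 2.57, 3.14, 3.14].

### API

Orientations are given as [roll, pitch, yaw] about the fixed x, y, z axes, in that order (R = Rz(yaw) Ry(pitch) Rx(roll)).
In Python, from plant import bot gives the robot as it stands.
- The arm moves only by the shell command python3 -m creep 'ROWS'. ROWS is JSON, a list of rows, each a list of 7 numbers: the finger opening in cm, from 0 to 8.54, then the shift along the tool's x, y, z in cm, then the turn, a rotation vector about the tool's x, y, z in degrees. In form: [[claw, x, y, z, rx, ry, rz], ...]. A call has 1 to 8 rows; each row is the pose to reach, as a shift and turn from the pose commanded when the call began, along the tool's axes at that moment; what a row does not reach only later rows make up. A row lasts 1/10 s, in which the tool goes at most 50 mm and 8.59 degrees, less where a joint would pass 70% of its speed; a pose out of reach is approached as far as the arm can. A call with a gripper value outside its range is refused whole. The fingers move at their own pace and stop on an object; the grip force is fixed at half the most. Time passes only in rows, so rows that repeat a pose let the fingers close. It gives the time, the measured TCP pose, the force, the opening and the grip force at its end, in the units of the state.
- bot.sense(): the state, without advancing time (a new reading comes with each control period).
- bot.get_image(name): name is "side" or "top"; returns a dict with "frame" (480x640x3 uint8, red, green, blue), "K" (3x3 intrinsics, pixels), "k1" (the pictures are not rectified: a ray, as slopes to the right and down, at radius r is drawn at 1 + k1 r^2 times it, then the intrinsics apply), "eye" and "orientation" of the camera in the world. Camera axes: x right, y up, looking along -z (the intrinsics and any distortion apply to the point x, -y, -z); pixel columns grow to the right and rows downward; lengths in mm; the calibration is good to about 2 mm. A picture is of the moment at which its call begins. There is no depth.
- bot.hand_in(): hands the job in; it is judged then, once.
The state is a dict: "clock": time; "joints": joint angles; "qd": joint speeds; "joint_efforts": joint torques, N m; "ee_pos": TCP position; "tcp_rot": TCP orientation; "wrist_force": force on the tool from outside, world axes, zero at the start; "moment": the same for the moment, N m; "width": finger opening in mm; "gripper_force": force on a finger pad.
Only numpy, scipy, OpenCV 4.12 (cv2) and the standard library are available. Lean on these libraries where they do the work, as an engineer would, in place of code of your own. Each camera call takes 0.05 s, during which the arm holds its last target. There are 200 camera calls.

## Working session

There is one attempt and no reset: what is moved stays moved. The work goes in short steps, Python scripts to look and compute and a shell command to move; the robot and the scene stay as the last step left them, time stands still between calls to the robot, and variables do not carry over. Pictures are saved under pics/ and viewed, at most 10 in all, crops included, and the job is handed in when it is done.

```bash
ls; mkdir -p pics; python3 - <<'E'
from plant import bot
import cv2
print(bot.sense())
for n in("top","side"):
    d=bot.get_image(n); cv2.imwrite(f"pics/{n}0.png",d["frame"][:,:,::-1]); print({k:v for k,v in d.items() if k!="frame"})
E
```

```text
pics
{'clock': 0.0, 'joints': array([-1.28498486e+00,  2.13359394e-01, -3.50671496e-02,  1.32349649e+00,
        2.87086280e-05,  1.57077504e+00]), 'qd': array([-8.28483327e-04,  6.30452866e-04,  1.90332672e-03,  6.15526256e-05,
        3.61745591e-04,  9.22416696e-04]), 'joint_efforts': array([ 8.51642180e-04, -6.86162567e+01,  4.87112796e+01,  1.76972954e-02,
        7.29833772e-06, -5.33625879e-06]), 'ee_pos': array([ 140.8797803 , -479.38409315,  230.811349  ]), 'tcp_rot': array([-3.14046595e+00, -2.87325888e-05,  2.85832713e-01]), 'wrist_force': array([0.12885063, 0.12062057, 0.89528489]), 'moment': array([ 0.03564509, -0.03179751, -0.02890112]), 'gripper_force': 0.0, 'width': 85.32440323326745}
{'K': array([[475.4564798 ,   0.        , 322.2598886 ],
       [  0.        , 475.4564798 , 240.14644806],
       [  0.        ,   0.        ,   1.        ]]), 'k1': -0.10173940219793774, 'eye': array([ 521.03257843,  -62.31775001, 1347.12980858]), 'orientation': array([ 0.05527044, -0.01007288, -1.57057966])}
{'K': array([[435.7623239 ,   0.        , 321.46896894],
       [  0.        , 435.7623239 , 233.50066491],
       [  0.        ,   0.        ,   1.        ]]), 'k1': 0.03175480311745807, 'eye': array([ 354.21794757, -759.38682123,  606.15003196]), 'orientation': array([ 0.89599451, -0.00187534, -0.33275183])}
```

View pics/top0.png

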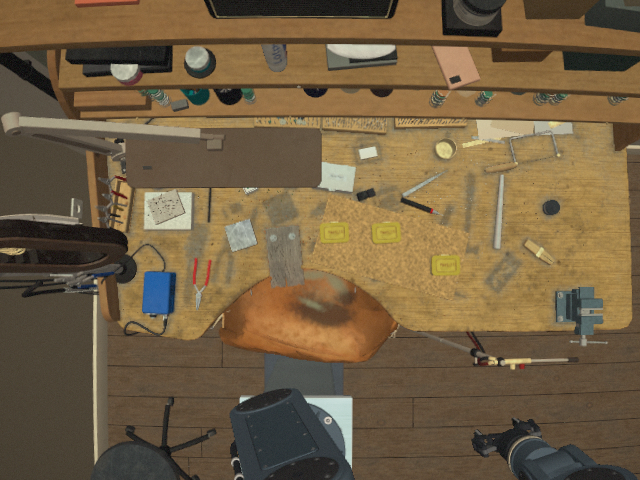

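View pics/side0.png

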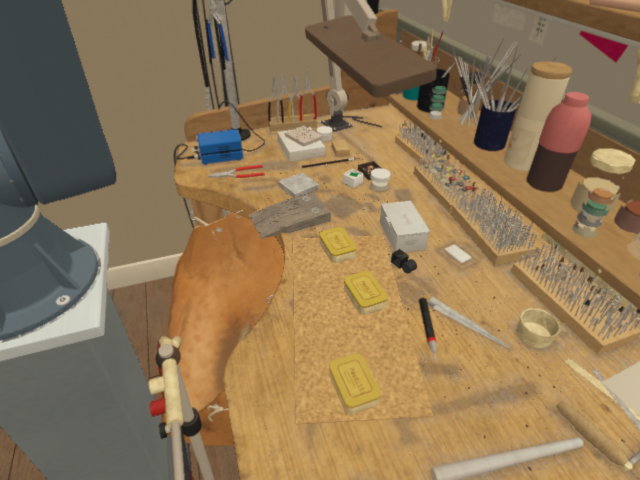

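The top view shows the yellow tins at about (333,232), (385,232) and (446,265), with their long sides along the image columns (world y). The steel block is at about (240,235). The side view shows the same three tins on the cork mat. The lamp shade is at the upper left of the top view.

```bash
cat > h.py <<'E'
import numpy as np, cv2
from scipy.spatial.transform import Rotation as R
def cast(d,pts,z):
    K=d["K"]; k=d["k1"]
    D=np.array([k,0,0,0],float)
    u=cv2.undistortPoints(np.array(pts,float).reshape(-1,1,2),K,D).reshape(-1,2)
    v=R.from_euler("xyz",d["orientation"]).apply(np.c_[u[:,0],-u[:,1],-np.ones(len(u))])
    e=d["eye"]; return e+v*((z-e[2])/v[:,2])[:,None]
def blobs(d,lo,hi,amin,roi=None):
    m=cv2.inRange(cv2.cvtColor(d["frame"],cv2.COLOR_RGB2HSV),lo,hi)
    if roi: 
        q=np.zeros_like(m); x0,y0,x1,y1=roi; q[y0:y1,x0:x1]=m[y0:y1,x0:x1]; m=q
    m=cv2.morphologyEx(m,cv2.MORPH_CLOSE,np.ones((5,5)))
    return [c for c in cv2.findContours(m,0,1)[0] if cv2.contourArea(c)>amin]
def rect(d,c,z):
    w=cast(d,c.reshape(-1,2),z)[:,:2].astype(np.float32)
    (cx,cy),(a,b),t=cv2.minAreaRect(w)
    if a>b: a,b=b,a; t+=90   # t: direction of short side
    t=(t+90)%180-90
    return np.round([cx,cy,a,b,t],1)
E
python3 - <<'E'
from plant import bot
from h import *
d=bot.get_image("top"); s=bot.get_image("side")
for c in blobs(d,(24,140,100),(34,255,255),150,(300,190,480,300)): print("top",cv2.boundingRect(c),rect(d,c,29))
for c in blobs(s,(24,140,80),(34,255,255),300,(290,200,420,430)): print("side",cv2.boundingRect(c),rect(s,c,27))
for c in blobs(d,(0,0,130),(179,40,255),200,(215,210,262,260)): print("block",cv2.boundingRect(c),rect(d,c,16))
print(cast(d,[(240,235)],16),cast(s,[(298,184)],16))
E
```

```text
top (432, 255, 28, 21) [ 525.  -420.3   54.2   78.9    2.6]
top (372, 222, 29, 21) [ 616.  -252.9   54.7   78.     4.2]
top (320, 222, 29, 21) [ 615.8 -108.1   55.4   78.4    3.3]
block (225, 219, 32, 33) [608.8 154.4  73.6  74.7  17.7]
[[608.98871326 155.41616972  16.        ]] [[605.49081476 145.66544918  16.        ]]
```

```bash
python3 - <<'E'
from plant import bot
from h import *
d=bot.get_image("top"); s=bot.get_image("side")
def tri(a,b):
    A=cast(d,[a],0)[0]-d["eye"];B=cast(s,[b],0)[0]-s["eye"]
    t=np.linalg.lstsq(np.c_[A,-B],s["eye"]-d["eye"],rcond=None)[0]
    p,q=d["eye"]+t[0]*A,s["eye"]+t[1]*B
    return p.round(),np.linalg.norm(p-q).round()
for p in [((333,232),(338,241)),((385,232),(366,289)),((446,265),(355,378)),((240,235),(298,184)),((480,354),(158,408)),((475,333),(168,350)),((510,362),(170,390))]: print(p,*tri(*p))
print(cast(d,[(425,335),(475,350),(575,360)],150).round())
c=np.hstack([cv2.resize(d["frame"][310:380,400:600],None,fx=2,fy=2),]); 
a=cv2.resize(d["frame"][190:300,210:480],None,fx=2.9,fy=2.9,interpolation=2)
b=cv2.resize(s["frame"][320:480,120:260],None,fx=1.6,fy=1.6)
im=np.zeros((600,800,3),np.uint8); im[:a.shape[0],:a.shape[1]]=a; im[320:320+c.shape[0],:c.shape[1]]=c; im[320:320+b.shape[0],450:450+b.shape[1]]=b
cv2.imwrite("pics/m1.png",im[:,:,::-1])
E
```

```text
((333, 232), (338, 241)) [ 617. -106.   23.] 1.0
((385, 232), (366, 289)) [ 617. -252.   22.] 1.0
((446, 265), (355, 378)) [ 525. -421.   30.] 0.0
((240, 235), (298, 184)) [609. 157.   9.] 1.0
((480, 354), (158, 408)) [ 301. -470.  167.] 29.0
((475, 333), (168, 350)) [ 361. -441.  215.] 66.0
((510, 362), (170, 390)) [ 297. -511.  256.] 2.0
[[ 348. -334.  150.]
 [ 308. -462.  150.]
 [ 276. -731.  150.]]
```

View pics/m1.png

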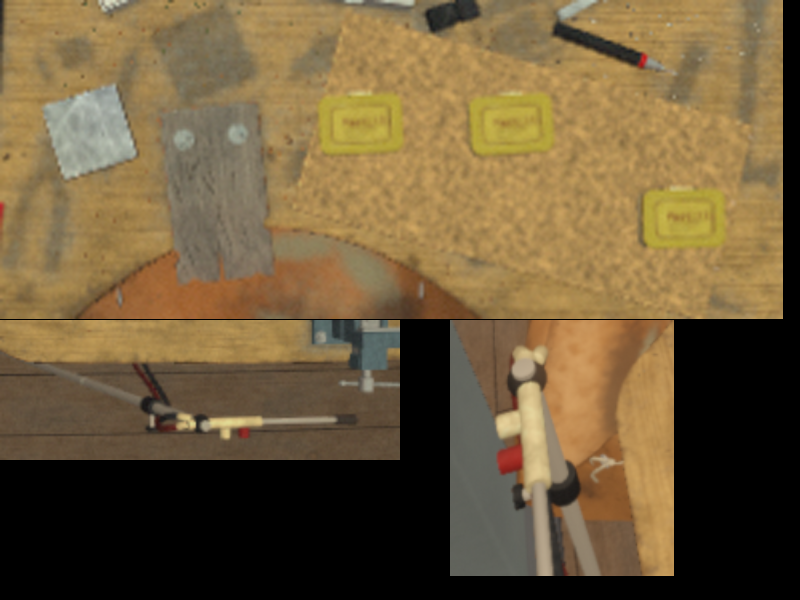

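```bash
python3 -m creep '[[8.5,5,-6,-1,0,0,-6],[8.5,9,-11,-2,0,0,-12],[8.5,13,-16,-2,0,0,-18],[8.5,16.5,-21.2,-2,0,0,-24],[8.5,16.5,-21.2,-2,0,0,-30],[8.5,16.5,-21.2,-2,0,0,-36],[8.5,16.5,-21.2,-2,0,0,-36]]'
```

```text
clock: 1.0
ee_pos: [240.1, -227.8, 251.7]
tcp_rot: [3.141, -0.0, 0.921]
wrist_force: [-0.5, -0.5, 0.6]
width: 85.0
gripper_force: 0.0
```

```bash
python3 -m creep '[[8.5,4,2.8,1.6,0,0,-6],[8.5,8,5.6,3.2,0,0,-12],[8.5,12,8.4,4.8,0,0,-18],[8.5,16,11,6.4,0,0,-24],[8.5,20,13.8,8,0,0,-30],[8.5,24,16.6,9.6,0,0,-36],[8.5,28,19.4,11.2,0,0,-40],[8.5,32.5,22.4,13,0,0,-40]]'; python3 -m creep '[[8.5,0,0,0,0,0,0],[8.5,0,0,0,0,0,0]]'
cat > st.py <<'E'
import sys
from plant import bot
from h import *
def to(x,y,z,yaw):
    s=bot.sense(); Rm=R.from_euler("xyz",s["tcp_rot"]); t=R.from_euler("xyz",[np.pi,0,yaw])
    return (Rm.inv().apply(np.array([x,y,z])-s["ee_pos"])/10).round(2),np.degrees((Rm.inv()*t).as_rotvec()).round(1)
if __name__=="__main__":
    print(*to(*map(float,sys.argv[1:])))
E
python3 st.py 616 -107 60 1.62
```

```text
clock: 1.8
ee_pos: [603.1, -114.0, 125.0]
tcp_rot: [-3.141, 0.0, 1.613]
wrist_force: [0.5, -1.2, 1.3]
width: 85.3
gripper_force: 0.0
clock: 2.0
ee_pos: [601.3, -114.2, 124.6]
tcp_rot: [-3.139, -0.0, 1.611]
wrist_force: [0.1, -0.3, 0.3]
width: 84.9
gripper_force: 0.0
[0.66 1.52 6.45] [-0.1 -0.  -0.5]
```

```bash
python3 -m creep '[[8.5,0.4,0.8,2,0,0,0],[8.5,0.7,1.5,4,0,0,0],[8.5,0.7,1.5,6.5,0,0,0],[8.5,0.7,1.5,6.5,0,0,0],[8.5,0.7,1.5,6.5,0,0,0]]'; python3 st.py 616 -107 3 1.62; python3 - <<'E'
from plant import bot
from h import *
s=bot.get_image("side")["frame"][170:330,240:450]; d=bot.get_image("top")["frame"][190:290,270:400]
im=np.vstack([cv2.resize(s,(480,366)),cv2.resize(d,(480,230))[:230]]); cv2.imwrite("pics/g1.png",im[:,:,::-1])
E
```

```text
clock: 2.5
ee_pos: [615.5, -107.1, 62.4]
tcp_rot: [3.141, 0.0, 1.611]
wrist_force: [0.7, -0.3, 1.1]
width: 85.0
gripper_force: 0.0
[0.01 0.05 5.94] [ 0.   0.  -0.5]
```

View pics/g1.png

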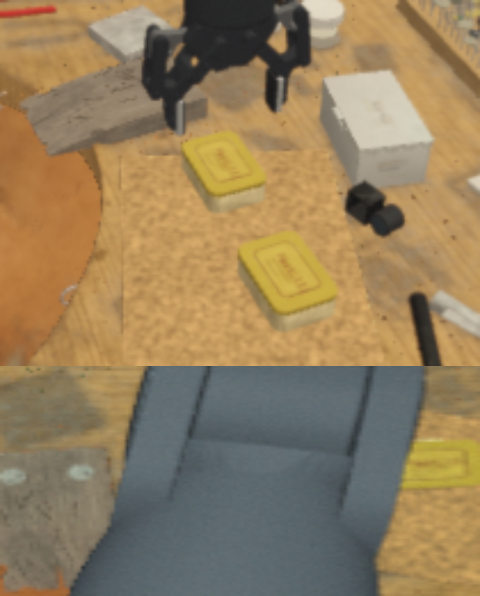

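The fingers straddle the left tin, with the tips at crop (176,128) and (277,107) and nothing in the way. I'll descend and grip.

```bash
python3 -m creep '[[8.5,0,0,2,0,0,-0.5],[8.5,0,0,4,0,0,-0.5],[8.5,0,0,5,0,0,-0.5],[8.5,0,0,5.5,0,0,-0.5],[8.5,0,0,6,0,0,-0.5],[8.5,0,0,6,0,0,-0.5]]'; python3 -m creep '[[6,0,0,0,0,0,0],[5,0,0,0,0,0,0],[5,0,0,0,0,0,0],[5,0,0,0,0,0,0],[5,0,0,0,0,0,0],[5,0,0,0,0,0,0]]'
```

```text
clock: 3.2
ee_pos: [616.2, -106.3, 1.5]
tcp_rot: [3.141, 0.0, 1.621]
wrist_force: [0.2, 0.2, 0.2]
width: 85.2
gripper_force: 0.0
clock: 3.8
ee_pos: [616.3, -106.3, 2.2]
tcp_rot: [3.141, 0.0, 1.621]
wrist_force: [-4.4, 0.3, 8.7]
width: 56.9
gripper_force: 62.2
```

```bash
python3 -m creep '[[5,0,0,-1,0,0,0],[5,0,0,-3,0,0,0],[5,0,0,-6,0,0,0],[5,0,-3,-9,0,0,0],[5,0,-6,-12,0,0,0],[5,0,-8,-14,0,0,0],[5,0,-8,-14,0,0,0],[5,0,-8,-14,0,0,0]]'; python3 -c "
from plant import bot
s=bot.sense();print(s['moment'],s['joints'])"
```

```text
clock: 4.6
ee_pos: [536.4, -110.3, 142.1]
tcp_rot: [3.14, 0.0, 1.621]
wrist_force: [-0.1, 0.1, -2.9]
width: 56.8
gripper_force: 65.1
[-0.02202881 -0.1306676  -0.03652321] [-2.02866789e-01  3.40260073e-01 -9.15216060e-02  1.13744447e+00
  6.22769789e-05  1.31795415e+00]
```

```bash
cat > m.py <<'E'
from plant import bot
s=bot.sense();print('M',s['moment'].round(3),'F',s['wrist_force'].round(2),s['tcp_rot'].round(3),s['ee_pos'].round(1))
E
python3 m.py
python3 -m creep '[[5,0,0,0,0,8,0],[5,0,0,0,0,16,0],[5,0,0,0,0,24,0],[5,0,0,0,0,26,0],[5,0,0,0,0,26,0],[5,0,0,0,0,26,0],[5,0,0,0,0,26,0],[5,0,0,0,0,26,0]]'; python3 m.py
python3 -m creep '[[5,0,0,0,0,-8,0],[5,0,0,0,0,-16,0],[5,0,0,0,0,-24,0],[5,0,0,0,0,-26,0],[5,0,0,0,0,-26,0],[5,0,0,0,0,-26,0],[5,0,0,0,0,-26,0],[5,0,0,0,0,-26,0]]'; python3 m.py
```

```text
M [-0.022 -0.131 -0.037] F [-0.1   0.14 -2.89] [3.14  0.    1.621] [ 536.4 -110.3  142.1]
clock: 5.4
ee_pos: [536.3, -109.4, 141.8]
tcp_rot: [3.141, -0.452, 1.623]
wrist_force: [0.1, 0.3, -3.5]
width: 56.4
gripper_force: 65.2
M [-0.655 -0.043 -0.02 ] F [ 0.07  0.31 -3.51] [ 3.141 -0.452  1.623] [ 536.3 -109.4  141.8]
clock: 6.2
ee_pos: [536.0, -110.8, 141.0]
tcp_rot: [-3.141, -0.001, 1.62]
wrist_force: [0.4, 0.1, -3.3]
width: 56.7
gripper_force: 65.2
M [-0.068  0.04   0.068] F [ 0.39  0.13 -3.28] [-3.141e+00 -1.000e-03  1.620e+00] [ 536.  -110.8  141. ]
```

```bash
H='[[5,0,0,0,0,0,0]]'; for i in 1 2 3; do python3 -m creep '[[5,0,0,0,0,0,0]]' >/dev/null; python3 m.py; done
python3 -m creep '[[5,0,0,0,0,-8,0],[5,0,0,0,0,-16,0],[5,0,0,0,0,-24,0],[5,0,0,0,0,-26,0],[5,0,0,0,0,-26,0],[5,0,0,0,0,-26,0],[5,0,0,0,0,-26,0],[5,0,0,0,0,-26,0]]'; python3 m.py
python3 -m creep '[[5,0,0,0,0,8,0],[5,0,0,0,0,16,0],[5,0,0,0,0,24,0],[5,0,0,0,0,26,0],[5,0,0,0,0,26,0],[5,0,0,0,0,26,0],[5,0,0,0,0,26,0],[5,0,0,0,0,26,0]]';for i in 1 2 3 4; do python3 -m creep '[[5,0,0,0,0,0,0]]' >/dev/null; python3 m.py; done
```

```text
M [ 0.007 -0.052 -0.035] F [ 0.21 -0.37 -3.61] [-3.141 -0.     1.62 ] [ 536.  -110.7  141. ]
M [ 0.009 -0.028  0.01 ] F [ 1.05 -0.42 -3.99] [-3.141 -0.     1.62 ] [ 536.1 -110.6  141.1]
M [-0.058 -0.052 -0.012] F [ 0.11 -0.   -3.03] [-3.141 -0.     1.621] [ 536.1 -110.4  141.1]
clock: 7.3
ee_pos: [536.2, -110.9, 141.5]
tcp_rot: [3.141, 0.453, 1.619]
wrist_force: [0.5, 0.2, -3.6]
width: 56.3
gripper_force: 65.2
M [ 0.642  0.017 -0.013] F [ 0.5   0.21 -3.56] [3.141 0.453 1.619] [ 536.2 -110.9  141.5]
clock: 8.1
ee_pos: [536.1, -109.6, 141.2]
tcp_rot: [-3.142, 0.001, 1.622]
wrist_force: [0.3, -0.2, -4.1]
width: 56.5
gripper_force: 65.2
M [ 0.021 -0.001 -0.012] F [ 0.19 -0.02 -2.29] [-3.142  0.     1.622] [ 536.1 -109.7  141.2]
M [ 0.04  -0.022 -0.008] F [-0.52 -0.76 -3.74] [-3.142  0.     1.622] [ 536.1 -109.9  141.2]
M [-0.031 -0.047 -0.007] F [ 0.09 -0.59 -2.63] [3.142 0.    1.621] [ 536.1 -110.   141.2]
M [-0.014  0.012  0.025] F [-0.11 -0.25 -3.79] [3.142 0.    1.621] [ 536.1 -110.1  141.2]
```

```bash
python3 -m creep '[[5,0,4,4,0,0,0],[5,0,8,8,0,0,0],[5,0,8,11,0,0,0],[5,0,8,12.5,0,0,0],[5,0,8,13.2,0,0,0],[5,0,8,13.5,0,0,0],[5,0,8,13.7,0,0,0],[5,0,8,13.7,0,0,0]]'; python3 m.py; python3 -m creep '[[5,0,0,0.1,0,0,0],[5,0,0,0.2,0,0,0],[5,0,0,0.3,0,0,0],[5,0,0,0.3,0,0,0],[5,0,0,0.3,0,0,0]]'; python3 st.py 616.3 -106.3 2.2 1.621
```

```text
clock: 9.3
ee_pos: [616.5, -106.4, 5.3]
tcp_rot: [3.14, 0.0, 1.621]
wrist_force: [0.4, -0.0, -3.9]
width: 56.8
gripper_force: 65.6
M [ 0.021  0.031 -0.014] F [ 0.42 -0.   -3.92] [3.14  0.    1.621] [ 616.5 -106.4    5.3]
clock: 9.8
ee_pos: [616.3, -106.3, 2.2]
tcp_rot: [3.141, 0.0, 1.621]
wrist_force: [-4.5, 0.8, 10.6]
width: 56.4
gripper_force: 66.6
[-0.  0.  0.] [ 0.1  0.  -0. ]
```

```bash
python3 -m creep '[[6,0,0,0,0,0,0],[6.5,0,0,0,0,0,0],[7,0,0,0,0,0,0],[7.5,0,0,0,0,0,0],[8.5,0,0,0,0,0,0],[8.5,0,0,0,0,0,0],[8.5,0,0,0,0,0,0]]'; python3 -m creep '[[8.5,0,0,-2,0,0,0],[8.5,0,0,-5,0,0,0],[8.5,0,0,-8,0,0,0],[8.5,0,0,-8,0,0,0]]'; python3 st.py 616.3 -252.7 60 1.63
```

```text
clock: 10.5
ee_pos: [616.0, -106.2, 1.2]
tcp_rot: [-3.142, 0.0, 1.621]
wrist_force: [0.1, 0.4, 0.4]
width: 84.7
gripper_force: 0.0
clock: 10.9
ee_pos: [618.2, -106.6, 85.4]
tcp_rot: [3.136, 0.001, 1.621]
wrist_force: [1.0, -0.3, 0.4]
width: 85.2
gripper_force: 0.0
[-14.58  -0.94   2.55] [ 0.3  0.1 -0.5]
```

```bash
python3 -m creep '[[8.5,-4,-0.3,0,0,0,0],[8.5,-8,-0.5,0,0,0,0],[8.5,-12,-0.8,0,0,0,-0.5],[8.5,-14.6,-0.9,1,0,0,-0.5],[8.5,-14.6,-0.9,2,0,0,-0.5],[8.5,-14.6,-0.9,2,0,0,-0.5]]';python3 st.py 616.5 -252.7 1.5 1.63; python3 - <<'E'
from plant import bot
from h import *
f=bot.get_image("side"); s=f["frame"][200:340,270:450]; d=bot.get_image("top")
for c in blobs(d,(24,140,100),(34,255,255),150,(300,190,480,300)): print("top",cv2.boundingRect(c),rect(d,c,29))
cv2.imwrite("pics/g2.png",cv2.resize(s,(540,420))[:,:,::-1])
E
```

```text
clock: 11.5
ee_pos: [613.1, -252.4, 59.1]
tcp_rot: [-3.139, -0.002, 1.629]
wrist_force: [-0.2, 0.1, -0.9]
width: 84.7
gripper_force: 0.0
[-0.06  0.35  5.76] [-0.2 -0.1 -0.1]
top (320, 222, 29, 20) [ 6.181e+02 -1.082e+02  5.300e+01  7.790e+01  1.000e-01]
```

View pics/g2.png

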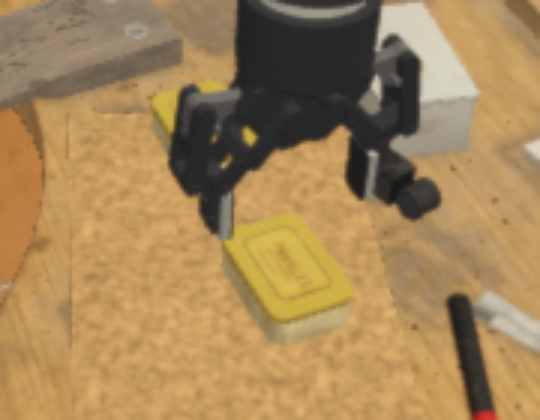

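The fingers straddle the middle tin, and the left tin is back in place within about 2 mm. The loupe, at crop (415,195), is well beyond the far finger.

```bash
python3 -m creep '[[8.5,0,0.35,2,0,0,0],[8.5,0,0.35,4,0,0,0],[8.5,0,0.35,5,0,0,0],[8.5,0,0.35,5.5,0,0,0],[8.5,0,0.35,5.8,0,0,0],[8.5,0,0.35,5.8,0,0,0]]'; python3 -m creep '[[6,0,0,0,0,0,0],[5,0,0,0,0,0,0],[5,0,0,0,0,0,0],[5,0,0,0,0,0,0],[5,0,0,0,0,0,0],[5,0,0,0,0,0,0]]'
python3 -m creep '[[5,0,0,-1,0,0,0],[5,0,0,-3,0,0,0],[5,0,0,-6,0,0,0],[5,0,-3,-9,0,0,0],[5,0,-6,-12,0,0,0],[5,0,-8,-14,0,0,0],[5,0,-8,-14,0,0,0],[5,0,-8,-14,0,0,0]]'
```

```text
clock: 12.2
ee_pos: [618.1, -252.2, 3.7]
tcp_rot: [3.141, 0.0, 1.63]
wrist_force: [1.1, -0.7, -0.8]
width: 85.0
gripper_force: 0.0
clock: 12.8
ee_pos: [617.9, -252.4, 4.2]
tcp_rot: [3.141, 0.0, 1.63]
wrist_force: [-5.8, 2.0, 10.5]
width: 57.1
gripper_force: 62.4
clock: 13.6
ee_pos: [538.2, -257.2, 144.0]
tcp_rot: [3.14, 0.001, 1.629]
wrist_force: [0.2, -0.1, -4.8]
width: 56.6
gripper_force: 65.6
```

```bash

python3 -m creep '[[5,0,0,0,0,8,0],[5,0,0,0,0,16,0],[5,0,0,0,0,24,0],[5,0,0,0,0,26,0],[5,0,0,0,0,26,0],[5,0,0,0,0,26,0],[5,0,0,0,0,26,0],[5,0,0,0,0,26,0]]' >/dev/null; python3 m.py
python3 -m creep '[[5,0,0,0,0,-8,0],[5,0,0,0,0,-16,0],[5,0,0,0,0,-24,0],[5,0,0,0,0,-26,0],[5,0,0,0,0,-26,0],[5,0,0,0,0,-26,0],[5,0,0,0,0,-26,0],[5,0,0,0,0,-26,0]]' >/dev/null; python3 m.py
for i in 1 2 3; do python3 -m creep '[[5,0,0,0,0,0,0]]' >/dev/null; python3 m.py; done
python3 -m creep '[[5,0,0,0,0,-8,0],[5,0,0,0,0,-16,0],[5,0,0,0,0,-24,0],[5,0,0,0,0,-26,0],[5,0,0,0,0,-26,0],[5,0,0,0,0,-26,0],[5,0,0,0,0,-26,0],[5,0,0,0,0,-26,0]]'; python3 m.py
python3 -m creep '[[5,0,0,0,0,8,0],[5,0,0,0,0,16,0],[5,0,0,0,0,24,0],[5,0,0,0,0,26,0],[5,0,0,0,0,26,0],[5,0,0,0,0,26,0],[5,0,0,0,0,26,0],[5,0,0,0,0,26,0]]';for i in 1 2 3 4; do python3 -m creep '[[5,0,0,0,0,0,0]]' >/dev/null; python3 m.py; done
```

```text
M [-0.805 -0.062  0.01 ] F [-0.01 -0.22 -4.  ] [ 3.141 -0.452  1.631] [ 538.3 -256.3  143.9]
M [-0.003  0.005 -0.003] F [ 0.13 -0.37 -3.91] [-3.141e+00 -1.000e-03  1.629e+00] [ 537.8 -257.6  142.8]
M [-0.004 -0.045  0.045] F [-0.68  0.62 -4.33] [-3.141e+00 -1.000e-03  1.629e+00] [ 537.8 -257.5  142.8]
M [ 0.013 -0.033  0.028] F [ 0.86  0.23 -4.03] [-3.141 -0.     1.629] [ 537.9 -257.3  142.9]
M [ 0.054 -0.054 -0.004] F [ 0.04  0.38 -4.71] [-3.141 -0.     1.629] [ 537.9 -257.2  143.1]
clock: 16.3
ee_pos: [538.0, -257.7, 143.4]
tcp_rot: [3.141, 0.453, 1.628]
wrist_force: [-0.8, 0.2, -4.5]
width: 56.4
gripper_force: 66.0
M [ 0.754 -0.048 -0.031] F [-0.83  0.25 -4.52] [3.141 0.453 1.628] [ 538.  -257.7  143.4]
clock: 17.1
ee_pos: [538.0, -256.3, 143.4]
tcp_rot: [3.142, 0.001, 1.631]
wrist_force: [1.0, -0.5, -3.9]
width: 56.6
gripper_force: 65.9
M [-0.011 -0.067 -0.031] F [-0.35  0.29 -4.16] [3.141 0.    1.631] [ 538.  -256.4  143.4]
M [ 0.054 -0.009  0.003] F [-0.89  0.03 -3.96] [3.141 0.    1.63 ] [ 538.  -256.6  143.3]
M [-0.014 -0.023  0.002] F [-0.87  0.06 -3.56] [3.142 0.    1.63 ] [ 538.  -256.8  143.3]
M [ 0.018 -0.014  0.015] F [-0.37  0.25 -4.71] [3.142 0.    1.63 ] [ 538.  -256.9  143.3]
```

No change in moment, so the middle tin doesn't rattle. I'll put it back.

```bash
python3 -m creep '[[5,0,4,4,0,0,0],[5,0,8,8,0,0,0],[5,0,8,11,0,0,0],[5,0,8,12.5,0,0,0],[5,0,8,13.2,0,0,0],[5,0,8,13.5,0,0,0],[5,0,8,13.7,0,0,0],[5,0,8,13.7,0,0,0]]'; python3 -m creep '[[5,0,0,0.1,0,0,0],[5,0,0,0.2,0,0,0],[5,0,0,0.3,0,0,0],[5,0,0,0.3,0,0,0],[5,0,0,0.3,0,0,0]]'; python3 st.py 617.9 -252.4 4.2 1.63
```

```text
clock: 18.3
ee_pos: [618.3, -252.7, 7.4]
tcp_rot: [3.14, 0.001, 1.629]
wrist_force: [0.2, 0.4, -3.7]
width: 56.9
gripper_force: 66.3
clock: 18.8
ee_pos: [618.1, -252.5, 4.3]
tcp_rot: [3.141, 0.001, 1.63]
wrist_force: [-4.9, 1.2, 7.2]
width: 56.4
gripper_force: 67.3
[ 0.01 -0.02  0.01] [ 0.1  0.  -0. ]
```

```bash
python3 -m creep '[[6,0,0,0,0,0,0],[6.5,0,0,0,0,0,0],[7,0,0,0,0,0,0],[7.5,0,0,0,0,0,0],[8.5,0,0,0,0,0,0],[8.5,0,0,0,0,0,0],[8.5,0,0,0,0,0,0]]'; python3 -m creep '[[8.5,0,0,-2,0,0,0],[8.5,0,0,-5,0,0,0],[8.5,0,0,-8,0,0,0],[8.5,0,0,-8,0,0,0]]'; python3 st.py 526 -420.5 70 1.62
```

```text
clock: 19.5
ee_pos: [617.8, -252.3, 3.2]
tcp_rot: [-3.142, -0.0, 1.63]
wrist_force: [-0.3, -0.2, 0.1]
width: 84.8
gripper_force: 0.0
clock: 19.9
ee_pos: [619.9, -253.2, 87.7]
tcp_rot: [3.136, 0.003, 1.63]
wrist_force: [0.3, 0.1, 0.0]
width: 84.8
gripper_force: 0.0
[-16.15 -10.37   1.75] [0.3 0.2 0.6]
```

```bash
python3 -m creep '[[8.5,-3,-2,0,0,0,0],[8.5,-6,-4,0,0,0,0],[8.5,-9,-6,0,0,0,0.5],[8.5,-12.5,-8,1,0,0,0.5],[8.5,-16.1,-10.4,1.5,0,0,0.5],[8.5,-16.1,-10.4,1.5,0,0,0.5],[8.5,-16.1,-10.4,1.5,0,0,0.5]]';python3 st.py 526 -420.5 2 1.62; python3 - <<'E'
from plant import bot
from h import *
f=bot.get_image("side"); s=f["frame"][250:430,260:480]; d=bot.get_image("top")
for c in blobs(d,(24,140,100),(34,255,255),150,(300,190,480,300)): print("top",cv2.boundingRect(c),rect(d,c,29))
cv2.imwrite("pics/g3.png",cv2.resize(s,(550,450))[:,:,::-1])
E
```

```text
clock: 20.6
ee_pos: [522.6, -419.6, 67.5]
tcp_rot: [-3.141, -0.001, 1.619]
wrist_force: [0.0, -0.4, 0.1]
width: 84.9
gripper_force: 0.0
[-0.11  0.33  6.55] [-0. -0. -0.]
top (432, 255, 20, 20) [ 5.261e+02 -4.088e+02  5.310e+01  5.390e+01 -2.000e-01]
top (320, 222, 29, 20) [ 618.1 -108.3   53.    77.9    0. ]
top (372, 221, 29, 21) [ 619.6 -252.5   55.2   79.5    4.8]
```

View pics/g3.png

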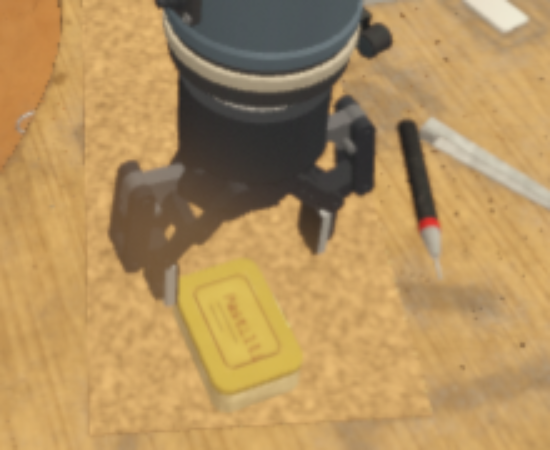

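The right tin is between the fingers, at crop (240,325), and the graver at crop (420,180) is clear. I'll grasp, lift and rock it.

```bash
python3 -m creep '[[8.5,-0.1,0.3,2,0,0,0],[8.5,-0.1,0.3,4,0,0,0],[8.5,-0.1,0.3,5.5,0,0,0],[8.5,-0.1,0.3,6.2,0,0,0],[8.5,-0.1,0.3,6.5,0,0,0],[8.5,-0.1,0.3,6.5,0,0,0]]'; python3 -m creep '[[6,0,0,0,0,0,0],[5,0,0,0,0,0,0],[5,0,0,0,0,0,0],[5,0,0,0,0,0,0],[5,0,0,0,0,0,0],[5,0,0,0,0,0,0]]'
python3 -m creep '[[5,0,0,-1,0,0,0],[5,0,0,-3,0,0,0],[5,0,0,-6,0,0,0],[5,0,0,-9,0,0,0],[5,0,0,-12,0,0,0],[5,0,0,-14,0,0,0],[5,0,0,-14,0,0,0],[5,0,0,-14,0,0,0]]'
```

```text
clock: 21.3
ee_pos: [527.0, -419.6, 3.5]
tcp_rot: [3.141, 0.0, 1.622]
wrist_force: [-0.3, 0.0, 0.5]
width: 85.2
gripper_force: 0.0
clock: 21.9
ee_pos: [526.6, -420.3, 4.4]
tcp_rot: [3.141, 0.001, 1.621]
wrist_force: [-4.9, 2.2, 10.1]
width: 56.9
gripper_force: 62.4
clock: 22.7
ee_pos: [526.4, -419.9, 142.8]
tcp_rot: [-3.142, -0.0, 1.621]
wrist_force: [-0.1, 0.9, -6.0]
width: 56.1
gripper_force: 65.4
```

```bash

python3 -m creep '[[5,0,0,0,0,8,0],[5,0,0,0,0,16,0],[5,0,0,0,0,24,0],[5,0,0,0,0,26,0],[5,0,0,0,0,26,0],[5,0,0,0,0,26,0],[5,0,0,0,0,26,0],[5,0,0,0,0,26,0]]' >/dev/null; python3 m.py
python3 -m creep '[[5,0,0,0,0,-8,0],[5,0,0,0,0,-16,0],[5,0,0,0,0,-24,0],[5,0,0,0,0,-26,0],[5,0,0,0,0,-26,0],[5,0,0,0,0,-26,0],[5,0,0,0,0,-26,0],[5,0,0,0,0,-26,0]]' >/dev/null; python3 m.py
for i in 1 2 3; do python3 -m creep '[[5,0,0,0,0,0,0]]' >/dev/null; python3 m.py; done
python3 -m creep '[[5,0,0,0,0,-8,0],[5,0,0,0,0,-16,0],[5,0,0,0,0,-24,0],[5,0,0,0,0,-26,0],[5,0,0,0,0,-26,0],[5,0,0,0,0,-26,0],[5,0,0,0,0,-26,0],[5,0,0,0,0,-26,0]]'; python3 m.py
python3 -m creep '[[5,0,0,0,0,8,0],[5,0,0,0,0,16,0],[5,0,0,0,0,24,0],[5,0,0,0,0,26,0],[5,0,0,0,0,26,0],[5,0,0,0,0,26,0],[5,0,0,0,0,26,0],[5,0,0,0,0,26,0]]';for i in 1 2 3 4; do python3 -m creep '[[5,0,0,0,0,0,0]]' >/dev/null; python3 m.py; done; python3 st.py 609 157 200 1.621
```

```text
M [-0.725 -0.056 -0.027] F [ 1.42  0.36 -4.3 ] [ 3.141 -0.452  1.622] [ 526.8 -419.7  143.6]
M [-0.017 -0.032 -0.029] F [-0.26 -1.74 -5.77] [3.14  0.    1.621] [ 527.  -420.3  144.6]
M [ 0.03   0.026 -0.003] F [-0.41  0.01 -5.54] [3.141 0.    1.62 ] [ 527.  -421.   143.5]
M [ 0.089  0.044 -0.019] F [ 0.52 -0.6  -5.03] [ 3.141 -0.     1.62 ] [ 526.8 -420.9  142.9]
M [ 0.057 -0.013  0.013] F [-0.21 -0.33 -5.39] [-3.141 -0.     1.62 ] [ 526.6 -420.6  142.8]
clock: 25.4
ee_pos: [526.6, -420.9, 143.3]
tcp_rot: [3.141, 0.453, 1.62]
wrist_force: [-0.5, -0.6, -4.4]
width: 56.6
gripper_force: 69.5
M [ 0.795  0.043 -0.035] F [-0.51 -0.57 -4.45] [3.141 0.453 1.62 ] [ 526.6 -420.9  143.3]
clock: 26.2
ee_pos: [526.7, -419.3, 143.6]
tcp_rot: [3.141, 0.001, 1.622]
wrist_force: [0.2, -0.5, -4.7]
width: 56.6
gripper_force: 69.5
M [-0.071  0.031 -0.029] F [ 0.32  0.02 -4.68] [3.141e+00 1.000e-03 1.622e+00] [ 526.7 -419.4  143.6]
M [-0.074  0.008  0.038] F [ 0.66  0.07 -5.06] [3.141 0.    1.621] [ 526.6 -419.6  143.6]
M [-0.052  0.008 -0.   ] F [ 0.06  0.43 -5.12] [3.141 0.    1.621] [ 526.6 -419.8  143.4]
M [-0.026  0.005 -0.037] F [-0.31  0.02 -3.72] [3.142 0.    1.621] [ 526.5 -419.9  143.3]
[57.2  11.14 -5.68] [0. 0. 0.]
```

The moment flips sign, from about +0.05 to −0.055 N·m (a 0.11 change), so the right tin holds the slug. I'll carry it to the block, keeping clear of the lamp.

```bash
python3 -m creep '[[5,2,0,0,0,0,0],[5,6,0,0,0,0,0],[5,10.5,0,0,0,0,0],[5,15,0,0,0,0,0],[5,19.5,0,0,0,0,0],[5,24,0,0,0,0,0],[5,27,0,0,0,0,0],[5,29,0,0,0,0,0]]';python3 -m creep '[[5,2,0,0,0,0,0],[5,6,0,0,0,0,0],[5,10.5,0,0,0,0,0],[5,15,0,0,0,0,0],[5,19.5,0,0,0,0,0],[5,24,0,0,0,0,0],[5,27,0,0,0,0,0],[5,28.2,0,0,0,0,0]]';python3 -m creep '[[5,0,0,0,0,0,0],[5,0,0,0,0,0,0]]'; python3 st.py 609 156 138 1.621
```

```text
clock: 27.4
ee_pos: [511.7, -128.2, 143.5]
tcp_rot: [3.141, -0.0, 1.623]
wrist_force: [0.1, -0.3, -4.6]
width: 56.4
gripper_force: 69.5
clock: 28.2
ee_pos: [497.5, 154.0, 143.4]
tcp_rot: [3.141, -0.001, 1.624]
wrist_force: [-0.9, -0.1, -5.0]
width: 56.7
gripper_force: 69.5
clock: 28.4
ee_pos: [497.8, 150.7, 143.2]
tcp_rot: [-3.142, 0.0, 1.621]
wrist_force: [0.7, 0.2, -5.3]
width: 56.6
gripper_force: 69.5
[-0.03 11.13  0.52] [-0.  0. -0.]
```

```bash
python3 -m creep '[[5,0,2,0.5,0,0,0],[5,0,5,0.5,0,0,0],[5,0,8,0.5,0,0,0],[5,0,10,0.5,0,0,0],[5,0,11.1,0.5,0,0,0],[5,0,11.1,0.5,0,0,0],[5,0,11.1,0.5,0,0,0]]';python3 -m creep '[[5,0,0,0,0,0,0],[5,0,0,0,0,0,0],[5,0,0,0,0,0,0],[5,0,0,0,0,0,0],[5,0,0,0,0,0,0]]'; python3 - <<'E'
from plant import bot
from h import *
s=bot.get_image("side")["frame"]; d=bot.get_image("top")
for c in blobs(d,(24,140,100),(34,255,255),100,(200,190,480,300)): print("top",cv2.boundingRect(c),rect(d,c,29))
im=np.hstack([cv2.resize(s[80:440,170:470],(450,540)),cv2.resize(d["frame"][150:330,160:300],(350,450))[:540] if 0 else cv2.copyMakeBorder(cv2.resize(d["frame"][150:330,160:300],(350,450)),0,90,0,0,0)])
cv2.imwrite("pics/end.png",im[:,:,::-1])
E
```

```text
clock: 29.1
ee_pos: [608.5, 155.7, 138.0]
tcp_rot: [-3.141, 0.0, 1.62]
wrist_force: [-1.2, -0.0, -4.8]
width: 56.2
gripper_force: 69.5
clock: 29.6
ee_pos: [608.6, 156.9, 138.3]
tcp_rot: [3.141, -0.0, 1.621]
wrist_force: [0.0, 0.5, -4.1]
width: 56.6
gripper_force: 69.5
top (320, 222, 29, 20) [ 618.1 -108.3   53.    77.9    0. ]
top (372, 221, 29, 21) [ 619.9 -253.    54.6   79.1    3.6]
top (234, 219, 12, 23) [622.1 154.6  30.7  61.4 -90. ]
```

View pics/end.png

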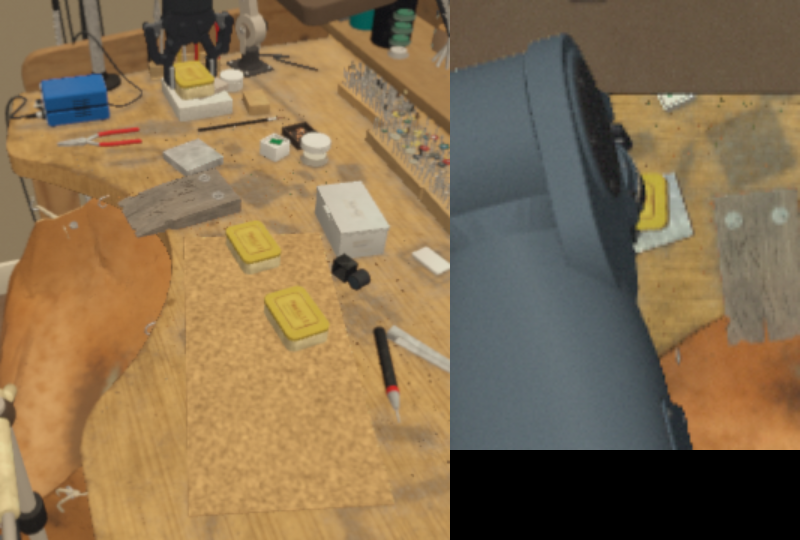

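The right tin is held level above the block, at crop (195,78) in the side view. The other two tins are upright in place at crop (252,243) and (296,315), and the loupe, graver and pliers haven't moved.

```bash
python3 -c "
from plant import bot
print(bot.hand_in())"
```

```text
the job is handed in; nothing more can be done
None
```

All three tins were shaken from left to right; the right one rattled, and it was handed in held level about 14 cm above the worktop over the middle of the steel block, with the left and middle tins back upright within about 4 mm of where they stood.

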